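# Look into the tall capsule caddy

### The job

I want to see how many coffee capsules are left in the tall flip-lid caddy. Press its thumb button so that the lid springs fully open, leave it open for about two seconds while I look in, then push the lid down until it snaps shut and stays shut. Leave the low caddy beside it closed.

Things in the scene. Friction and masses are not known exactly. Their poses are not given: they have to be found in the camera images.
- tall_caddy_button_top (a point): Centre of the top of the tall caddy's thumb button. Caddy: fixed steel box, black lid, 88 mm wide, 124 deep, 157 high (its twin: 92 high). Button: grey pad at the front of the top, 31 x 36 mm, 5 mm above the lid. Press straight down: 7 mm full travel, 1.2 to 3.7 N; the lid is freed by about 5 mm; it springs back. Axes: x from button to hinge (back), y along hinge, z up. Yaw varies 15 deg.
- tall_caddy_lid_push (a point): Point on the lid's top face, mid-width, 44 mm from the hinge, 34 from the free edge; shut: 54.5 mm behind the button's centre, 5 mm below its top. Swings with the lid (plate 88 x 82 x 4 mm). To shut, push straight down over where it lies when shut: the open lid is still under it. Takes up to 10 N about 8 mm above the shut height, then little; latches at the shut height, dead stop 1.5 mm below.
- tall_caddy_lid (a joint): Hinge angle of the tall caddy's lid, rad: 0 = shut and latched, 0.78 = fully open (about 45 degrees, where a spring holds it). Not latched, it springs open by itself in about half a second.
- low_caddy_lid (a joint): Hinge angle of the lid of the low caddy, the same kind of box but 92 mm high, which stands beside the tall one (either side): 0 = shut, 0.78 = open. It has a like button; it is to stay shut.

How it is judged:
By the outcome, as a careful person would: the job done as asked, in the order asked, and still so for the second after the job is handed in, with the robot touching nothing.
It also fails if it takes over 40 s, if anything falls off the work surface, if the arm or the gripper's body presses on something with over 40 N, if the wrist force passes 120 N, or if a joint passes its speed limit or range.

### The arm

A 6-joint arm with a two-finger parallel gripper is mounted at the origin on a cart in front of the work surface, level with it; the furniture and walls round the work are solid. World frame = base frame: x ahead of the robot, y to its left, z up, the work surface at z = 0. Lengths are in m, angles in rad, forces in N, time in s.
With the tool pointing down it reaches from about 0.35 to 0.8 m from the base axis. Payload 7.3 kg.
Tool frame: the origin (TCP) lies at the very end of the fingers, on their centre line; the grasp point (between the pads) lies 19 mm behind it; z points along the fingers, y is the line along which they close (so a half turn about z gives the same grasp; the last joint's range is limited). The gripper opens to 85 mm and grips with 20 to 120 N. Pads are 22 mm wide; open, the fingers measure 114 mm over their backs; the gripper's body (76 mm by 85 mm) begins 54 mm behind the grasp point. The pads swing forward as they close: fully open they stand 13 mm farther back than shut.
Start: joints at [1.005, 0.342, 1.524, -0, 1.275, -0.146], TCP at [0.214, 0.479, 0.231] pointing down, gripper open.
Joint ranges: [-2.53, 2.53], [-0.77, 2.02], [0.04, 2.7], [-1, 4.14], [0.28, 2.66], [-3.11, 3.11]. Speed limits (rad/s): [2.57, 2.57, 3.14, 3.14, 3.14, 3.14].

### API

Orientations are given as a unit quaternion [x, y, z, w].
In Python, from rig import env gives the robot as it stands.
- The arm moves only by the tool drive_tool, never from a script. Its argument "motion" is a list that holds one entry, the list of rows, each a list of 7 numbers: the turn, a rotation vector about the tool's x, y, z in rad, then the shift along the tool's x, y, z in m, then the finger opening in m, from 0 to 0.0854. A call has 1 to 20 rows; each row shifts and turns the commanded pose from where the row before left it, along the tool's axes as they then stand; what a row does not reach is not made up. A row lasts 1/8 s, in which the tool goes at most 62.5 mm and 10.7 degrees, less where a joint would pass 70% of its speed; a pose out of reach is approached as far as the arm can. A call with a gripper value outside its range is refused whole. The fingers move at their own pace and stop on an object; "force" is the grip in N (left out, the last holds). Time passes only in rows, so rows that do not move let the fingers close. It gives the time, the measured TCP pose, the force, the opening and the grip force at its end, in the units of the state.
- env.observe(): the state, without advancing time (a new reading comes with each control period).
- env.grab_frame(name): name is "side" or "top"; returns (picture, depth): 400x640x3 uint8, red, green, blue; 400x640 float32, m along the optical axis (not along the pixel's ray), 0 where there is no reading.
- env.camera_info(name): a dict with "K" (3x3 intrinsics, pixels), "R" (3x3) and "t" (3): a world point X has camera coordinates R X + t. Camera axes: x right, y down, z forward; pixel columns grow to the right and rows downward; lengths in m; the calibration is good to about 2 mm. A picture is of the moment at which its call begins. camera_info takes no time and is no camera call.
- env.job_done(): hands the job in; it is judged then, once.
The state is a dict: "time": time; "qpos": joint angles; "joint_velocities": joint speeds; "joint_efforts": joint torques, N m; "ee_pos": TCP position; "ee_rot": TCP orientation; "wrist_force": force on the tool from outside, world axes, zero at the start; "wrist_torque": the same for the moment, N m; "finger_gap": finger opening in m; "grasp_force": force on a finger pad.
Only numpy, scipy, OpenCV 4.12 (cv2) and the standard library are available. Lean on these libraries where they do the work, as an engineer would, in place of code of your own. Each camera call takes 0.05 s, during which the arm holds its last target. There are 200 camera calls.

## Working session

There is one attempt and no reset: what is moved stays moved. The work goes in short steps, Python scripts to look and compute and a tool call to move; the robot and the scene stay as the last step left them, time stands still between calls to the robot, and variables do not carry over. Pictures are saved under pics/ and viewed, at most 10 in all, crops included, and the job is handed in when it is done.

Besides the shell and the picture viewer there is one more tool, called after ">>>" in YAML: its name, and indented under it one key for each argument. drive_tool: Moves the arm, as the interface text tells. Its arguments: {"type":"object","properties":{"motion":{"type":"array","items":{"type":"array","items":{"type":"array","items":{"type":"number"}}}},"force":{"type":"number"}},"required":["motion"]}

```bash
mkdir -p pics
python3 - <<'E'
from rig import env
import cv2,numpy as np
for n in ("top","side"):
    p,d=env.grab_frame(n); c=env.camera_info(n)
    cv2.imwrite(f"pics/{n}0.png",p[:,:,::-1]); np.savez(f"{n}0.npz",p=p,d=d,**c)
    print(n,c["K"].tolist(),"cam pos",(-c["R"].T@c["t"]).round(3), c["R"].round(2).tolist())
s=env.observe(); print(s["time"],s["ee_pos"],s["ee_rot"],s["finger_gap"])
E
```

```text
top [[493.3390195641395, 0.0, 318.7739796640579], [0.0, 493.3390195641395, 202.08062718805482], [0.0, 0.0, 1.0]] cam pos [ 0.461 -0.317  1.018] [[-0.01, -1.0, 0.01], [-0.99, 0.01, -0.11], [0.11, -0.01, -0.99]]
side [[426.21980149994306, 0.0, 317.1880544079951], [0.0, 426.21980149994306, 199.03223441494185], [0.0, 0.0, 1.0]] cam pos [0.573 0.389 0.633] [[-1.0, -0.02, 0.02], [-0.03, 0.58, -0.81], [0.0, -0.81, -0.58]]
0.1 [0.21377421 0.47910117 0.23070363] [ 2.08375967e-01  9.78048551e-01 -6.59133476e-04 -2.29935315e-04] 0.08563761121726698
```

View pics/top0.png

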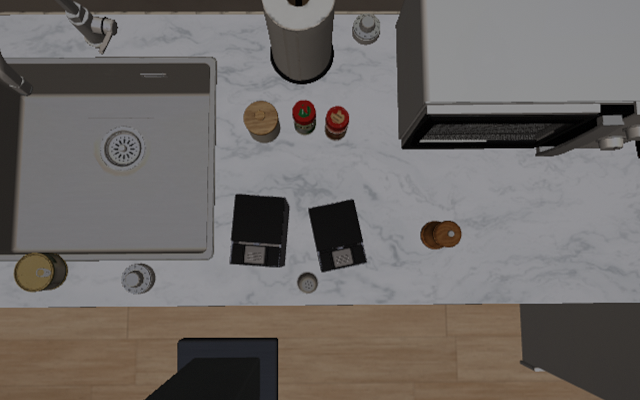

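View pics/side0.png

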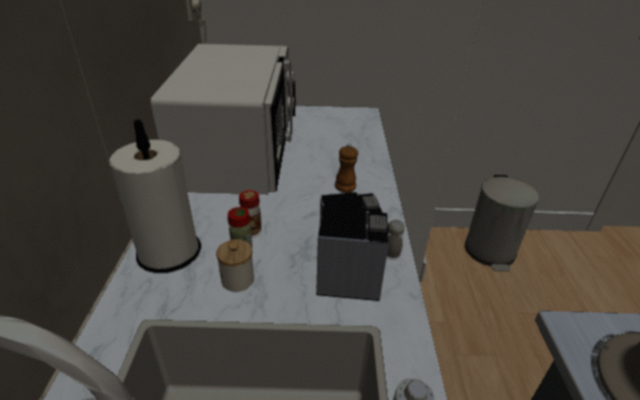

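The top view shows the tall caddy at left, with its lid near (260,218) and button near (255,255). The low one is to its right, with its button near (343,258). A small shaker stands at (308,283), and the side view confirms that the near (left, +y) box is the tall one.

```bash
cat > h.py <<'E'
import numpy as np,cv2
def cloud(f):
    z=np.load(f); d=z["d"].astype(float); K=z["K"]
    v,u=np.mgrid[:400,:640]
    c=np.stack([(u-K[0,2])/K[0,0]*d,(v-K[1,2])/K[1,1]*d,d],-1)
    w=(c-z["t"])@z["R"]; w[d==0]=np.nan
    return z["p"],w
def ray(f,uv,h):
    z=np.load(f);K,R,t=z["K"],z["R"],z["t"]
    r=R.T@np.linalg.inv(K)@[uv[0],uv[1],1]; o=-R.T@t
    return o+r*(h-o[2])/r[2]
E
python3 - <<'E'
from h import *
p,w=cloud("top0.npz")
g=cv2.cvtColor(p,cv2.COLOR_RGB2GRAY)
roi=np.zeros_like(g);roi[180:285,220:300]=1
lid=((g<40)&(roi>0)&(abs(w[...,2]-.157)<.012)).astype(np.uint8)
allm=((roi>0)&(w[...,2]>.145)&(w[...,2]<.18)).astype(np.uint8)
btn=((g>75)&(allm>0)).astype(np.uint8)
btn=cv2.morphologyEx(btn,cv2.MORPH_OPEN,np.ones((3,3),np.uint8))
for n,m in(("lid",lid),("all",allm),("btn",btn)):
    cs,_=cv2.findContours(m,0,2)
    for c in sorted(cs,key=cv2.contourArea)[-2:]:
        if cv2.contourArea(c)<30: continue
        k=np.zeros_like(g);cv2.drawContours(k,[c],-1,1,-1)
        z=np.nanmedian(w[k>0][:,2])
        P=np.array([ray("top0.npz",q,z)[:2] for q in c[:,0].astype(float)])
        r=cv2.minAreaRect((P*1000).astype(np.float32))
        print(n,cv2.contourArea(c),cv2.boundingRect(c),"z",z.round(4),"rect mm",np.round(r[0],1),np.round(r[1],1),round(r[2],1))
o=p[180:290,215:375][:,:,::-1]
cv2.imwrite("pics/crop1.png",cv2.resize(o,None,fx=5,fy=5,interpolation=cv2.INTER_NEAREST))
E
```

```text
lid 490.0 (231, 243, 50, 24) z 0.1507 rect mm [ 464.7 -214.7] [84.6 34.9] 85.2
lid 2219.5 (232, 195, 53, 49) z 0.1575 rect mm [ 526.8 -219.1] [87.3 82.1] 85.7
all 3454.0 (229, 194, 56, 74) z 0.1572 rect mm [ 507.1 -216.7] [ 88.7 122.8] 85.3
btn 180.5 (245, 247, 19, 16) z 0.1626 rect mm [ 465.2 -213.1] [31.  25.7] 89.6
```

View pics/crop1.png

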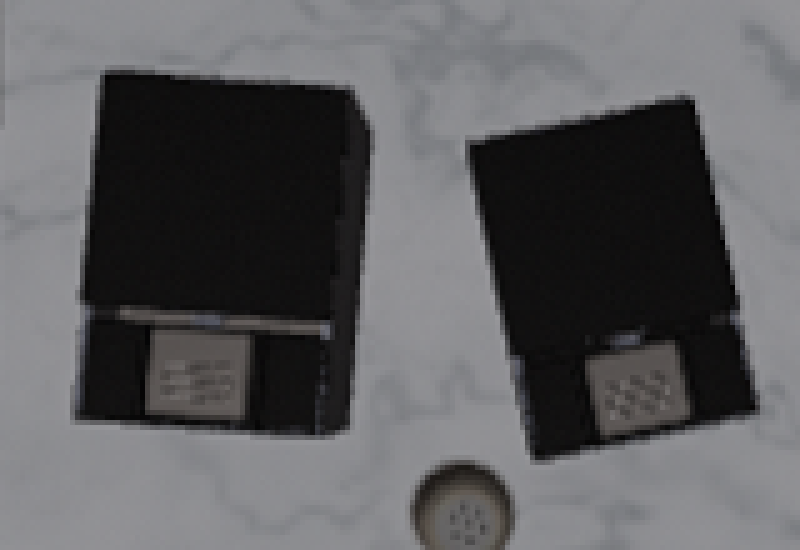

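The measurements agree with the given sizes: lid 87x82 mm, body 89x123 mm, button top at z 0.1626. The button is at about (0.467, -0.214), the push point at about (0.524, -0.219), and the yaw is about -4.5°. I'll lift, align and move over the button with the fingers shut.

>>> drive_tool:
  motion:
    - [[0,0,-0.085,0,0,-0.025,0],[0,0,-0.085,0,0,-0.025,0],[0,0,-0.085,0,0,-0.025,0],[0,0,-0.085,0,0,-0.025,0],[0,0,0,-0.019,-0.042,0,0],[0,0,0,-0.019,-0.042,0,0],[0,0,0,-0.019,-0.042,0,0],[0,0,0,-0.019,-0.042,0,0],[0,0,0,-0.019,-0.042,0,0],[0,0,0,-0.019,-0.042,0,0],[0,0,0,-0.019,-0.042,0,0],[0,0,0,-0.019,-0.042,0,0],[0,0,0,-0.019,-0.042,0,0],[0,0,0,-0.019,-0.042,0,0],[0,0,0,-0.019,-0.042,0,0],[0,0,0,-0.019,-0.042,0,0],[0,0,0,-0.019,-0.042,0,0],[0,0,0,-0.019,-0.042,0,0],[0,0,0,-0.019,-0.042,0,0],[0,0,0,-0.019,-0.042,0,0]]

```text
time: 2.6
ee_pos: [0.4636, -0.2161, 0.3309]
ee_rot: [0.04, 0.999, 0.0, -0.0]
wrist_force: [-0.2, 1.3, 0.6]
finger_gap: 0.0002
grasp_force: 0.0
```

>>> drive_tool:
  motion:
    - [[0,0,0,-0.002,0.002,0.03,0],[0,0,0,0,0,0.035,0],[0,0,0,0,0,0.035,0],[0,0,0,0,0,0.03,0],[0,0,0,0,0,0.023,0],[0,0,0,0,0,0,0]]

```text
time: 3.35
ee_pos: [0.4645, -0.2121, 0.1766]
ee_rot: [0.04, 0.999, 0.001, -0.002]
wrist_force: [0.3, -1.2, 0.4]
finger_gap: -0.0
grasp_force: 0.0
```

Run:
```python
from rig import env
import cv2,numpy as np
p,d=env.grab_frame("side"); q,_=env.grab_frame("top")
a=cv2.resize(p[170:310,280:460],None,fx=3,fy=3);b=cv2.resize(q[180:290,200:380],None,fx=2.2,fy=3.818)
b=cv2.resize(q[150:290,220:340],None,fx=2.1,fy=3)[:420,:250]
cv2.imwrite("pics/c2.png",np.hstack([a,b])[:,:,::-1])
s=env.observe();print(s["ee_pos"],s["wrist_force"])
```

```text
[ 0.46585102 -0.21296561  0.17880915] [ 0.20944333 -0.48820671  0.09583771]
```

View pics/c2.png

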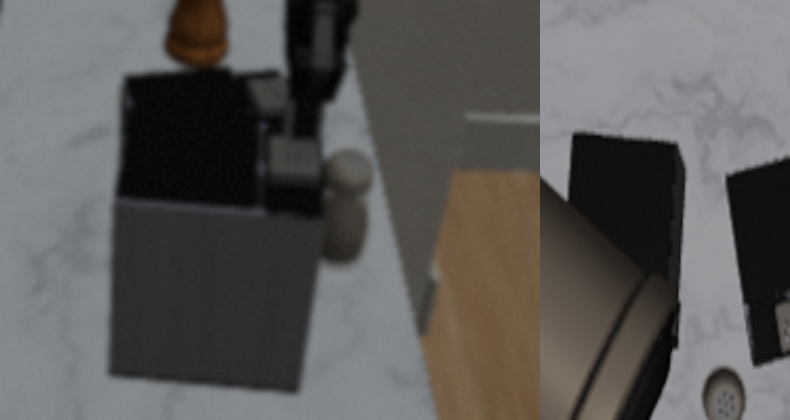

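The side crop shows the shut fingertips right above the tall caddy's button (crop px 305,130, with the button at 295,160). I'll press now.

>>> drive_tool:
  motion:
    - [[0,0,0,0,0,0.012,0],[0,0,0,0,0,0.004,0],[0,0,0,0,0,0.003,0],[0,0,0,0,0,0.003,0],[0,0,0,0,0,0,0]]

```text
time: 4.08
ee_pos: [0.4655, -0.2127, 0.1564]
ee_rot: [0.04, 0.999, 0.0, -0.0]
wrist_force: [-1.2, 1.6, 3.2]
finger_gap: -0.0005
grasp_force: 1.5
```

Run:
```python
from rig import env
import cv2,numpy as np
p,d=env.grab_frame("side")
cv2.imwrite("pics/c3.png",cv2.resize(p[150:310,280:460],None,fx=3,fy=3)[:,:,::-1])
s=env.observe();print(s["time"],s["ee_pos"],s["wrist_force"])
```

```text
4.125 [ 0.46549739 -0.21276924  0.15644749] [-1.7720684   0.41050555  3.0546846 ]
```

View pics/c3.png

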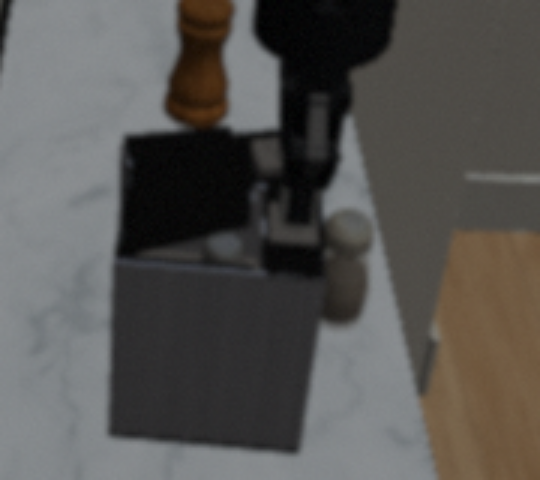

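The lid is springing open, with capsules visible at about (225,245). I'll lift clear straight up and let it open fully.

>>> drive_tool:
  motion:
    - [[0,0,0,0,0,-0.03,0],[0,0,0,0,0,-0.04,0],[0,0,0,0,0,-0.04,0],[0,0,0,0,0,-0.03,0],[0,0,0,0,0,0,0],[0,0,0,0,0,0,0],[0,0,0,0,0,0,0]]

```text
time: 5.0
ee_pos: [0.4652, -0.2126, 0.2949]
ee_rot: [0.04, 0.999, 0.001, -0.001]
wrist_force: [-0.7, -0.2, -0.1]
finger_gap: -0.0
grasp_force: 0.0
```

Run:
```python
from rig import env
import cv2,numpy as np
from h import *
p,d=env.grab_frame("side"); np.savez("side1.npz",p=p,d=d,**env.camera_info("side"))
_,w=cloud("side1.npz")
cv2.imwrite("pics/c4.png",cv2.resize(p[150:310,280:460],None,fx=3,fy=3)[:,:,::-1])
c=w-np.array([.524,-.219,0]); a=np.radians(-4.5)
X=c[...,0]*np.cos(a)+c[...,1]*np.sin(a); Y=-c[...,0]*np.sin(a)+c[...,1]*np.cos(a); Z=w[...,2]
m=(abs(Y)<.035)&(X>-.02)&(X<.044)&(Z>.165)&(Z<.23)
print(m.sum(), np.degrees(np.arctan(np.polyfit(X[m],Z[m],1)[0])),"Z at push",np.polyval(np.polyfit(X[m],Z[m],1),0),Z[m].max())
s=env.observe();print(s["time"],s["ee_pos"])
```

```text
606 -42.47381087580401 Z at push 0.1948749946649386 0.20878147960048826
5.05 [ 0.46524638 -0.21262637  0.29510817]
```

View pics/c4.png

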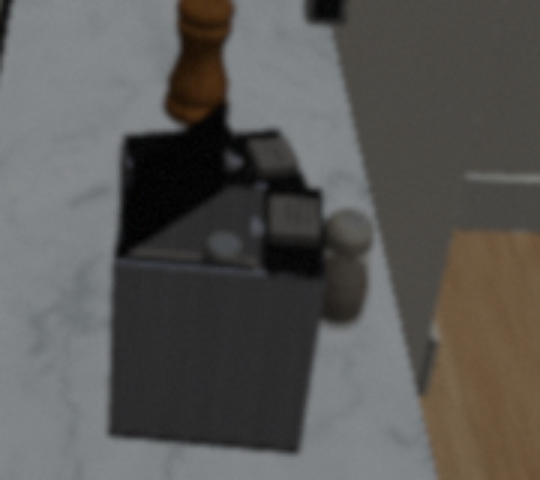

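The lid is fully open: about 42° by depth (45° nominal), with the surface at z 0.195 under the push point. I'll move over that point and hold so it stays open about 2 s, then push down.

>>> drive_tool:
  motion:
    - [[0,0,0,-0.02,-0.001,0,0],[0,0,0,-0.02,-0.001,0,0],[0,0,0,-0.018,0,0,0],[0,0,0,0,0,0.02,0],[0,0,0,0,0,0.02,0],[0,0,0,0,0,0.02,0],[0,0,0,0,0,0.01,0],[0,0,0,0,0,0,0],[0,0,0,0,0,0,0],[0,0,0,0,0,0,0],[0,0,0,0,0,0,0],[0,0,0,0,0,0,0],[0,0,0,0,0,0,0],[0,0,0,0,0,0,0]]

```text
time: 6.8
ee_pos: [0.5232, -0.2194, 0.2263]
ee_rot: [0.04, 0.999, 0.0, 0.0]
wrist_force: [-0.2, -0.2, -0.4]
finger_gap: -0.0001
grasp_force: 0.0
```

>>> drive_tool:
  motion:
    - [[0,0,0,0,0,0.02,0],[0,0,0,0,0,0.015,0],[0,0,0,0,0,0.012,0],[0,0,0,0,0,0.01,0],[0,0,0,0,0,0.007,0],[0,0,0,0,0,0.004,0],[0,0,0,0,0,0.001,0],[0,0,0,0,0,0,0]]

```text
time: 7.8
ee_pos: [0.5234, -0.2194, 0.1573]
ee_rot: [0.04, 0.999, 0.0, 0.0]
wrist_force: [0.1, 0.0, -0.7]
finger_gap: 0.0001
grasp_force: 0.0
```

>>> drive_tool:
  motion:
    - [[0,0,0,0,0,0.001,0],[0,0,0,0,0,0.001,0],[0,0,0,0,0,0,0]]

```text
time: 8.18
ee_pos: [0.5234, -0.2195, 0.1557]
ee_rot: [0.04, 0.999, -0.0, 0.0]
wrist_force: [-2.0, 0.7, 5.4]
finger_gap: -0.0004
grasp_force: 2.2
```

>>> drive_tool:
  motion:
    - [[0,0,0,0,0,0.001,0],[0,0,0,0,0,0,0]]

```text
time: 8.43
ee_pos: [0.5234, -0.2195, 0.1556]
ee_rot: [0.04, 0.999, -0.0, 0.001]
wrist_force: [-3.6, 1.3, 10.3]
finger_gap: -0.0002
grasp_force: 5.3
```

The force rises with no further travel, so this is the dead stop. I'll lift away and check.

>>> drive_tool:
  motion:
    - [[0,0,0,0,0,-0.01,0],[0,0,0,0,0,-0.03,0],[0,0,0,0,0,-0.04,0],[0,0,0,0,0,-0.04,0],[0,0,0,0,0,-0.02,0],[0,0,0,0,0,0,0],[0,0,0,0,0,0,0]]

```text
time: 9.3
ee_pos: [0.5229, -0.2192, 0.293]
ee_rot: [0.04, 0.999, 0.001, -0.001]
wrist_force: [-0.2, 0.9, 0.2]
finger_gap: -0.0002
grasp_force: 0.0
```

Run:
```python
from rig import env
import cv2,numpy as np
from h import *
p,d=env.grab_frame("side"); np.savez("side2.npz",p=p,d=d,**env.camera_info("side"))
_,w=cloud("side2.npz")
cv2.imwrite("pics/c5.png",cv2.resize(p[150:310,280:460],None,fx=3,fy=3)[:,:,::-1])
c=w-np.array([.524,-.219,0]); a=np.radians(-4.5)
X=c[...,0]*np.cos(a)+c[...,1]*np.sin(a); Y=-c[...,0]*np.sin(a)+c[...,1]*np.cos(a); Z=w[...,2]
m=(abs(Y)<.035)&(X>-.025)&(X<.04)&(Z>.14)&(Z<.23)
f=np.polyfit(X[m],Z[m],1);print(m.sum(),np.degrees(np.arctan(f[0])),f[1])
s=env.observe();print(s["time"],s["ee_pos"],s["wrist_force"])
```

```text
852 -0.38026367113912296 0.1546287729200021
9.35 [ 0.52276991 -0.2192011   0.29276738] [ 0.25294251 -0.60046888  0.02073351]
```

View pics/c5.png

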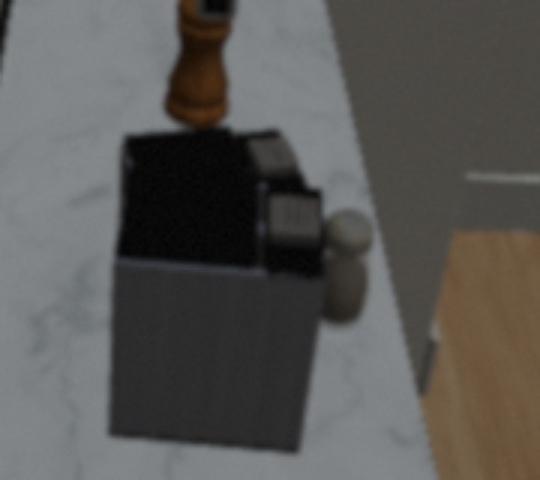

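The lid lies flat at (190,200), tilted only -0.4°, and has stayed down since I lifted off. The low caddy is shut too, and the arm is clear.

```bash
python3 -c "
from rig import env
print(env.job_done())"
```

```text
the job is handed in; nothing more can be done
None
```

The tall caddy's lid sprang fully open, stayed open for about two seconds, and is now pushed shut and staying shut; the low caddy stayed closed, and the job is handed in.

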